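Take the transport lock off a soak bath and try its lid

ROBOT

A 6-joint arm with a two-finger parallel gripper is mounted at the origin on the work surface. World frame = base frame: x ahead of the robot, y to its left, z up, the work surface at z = 0. Lengths are in m, angles in rad, forces in N, time in s.
With the tool pointing down it reaches from about 0.35 to 0.775 m from the base axis. Payload 5.5 kg.
Tool frame: the origin (TCP) lies between the finger pads; the fingertips stand 8 mm ahead of it and the grasp point (between the pads) lies 11 mm behind it; z points along the fingers, y is the line along which they close (so a half turn about z gives the same grasp; the last joint's range is limited). The gripper opens to 85 mm and grips with 20 to 120 N. Pads are 22 mm wide; open, the fingers measure 114 mm over their backs; the gripper's body (76 mm by 85 mm) begins 54 mm behind the grasp point. The pads swing forward as they close: fully open they stand 13 mm farther back than shut.
Start: joints at [-1.452, 0.313, 0.046, 1.304, 0, 1.431], TCP at [0.147, -0.556, 0.239] pointing down, gripper open.
Joint ranges: [-2.76, 2.76], [-0.86, 1.69], [-1.03, 1.26], [-2.2, 2.34], [-1.47, 1.5], [-3.14, 3.14]. Speed limits (rad/s): [2.57, 2.57, 3.14, 3.14, 3.14, 3.14].

INTERFACE

Orientations are given as a unit quaternion [w, x, y, z].
In Python, from workcell import status, vision, job gives the robot as it stands. The module is installed in compiled form; this text tells all that it offers.
- The arm moves only by the tool apply_moves, never from a script. Its argument "moves" is one flat list of numbers, 6 for each row, row after row: the shift along the world's x, y, z in units of 25 mm (1.0 is 25 mm), then the turn, a rotation vector about the world's x, y, z in rad. In form: [x, y, z, rx, ry, rz, x, y, z, rx, ry, rz, ...]. A call has 1 to 20 rows; each row is the pose to reach, as a shift and turn from the pose commanded when the call began; what a row does not reach only later rows make up. A row lasts 1/12 s, in which the tool goes at most 41.7 mm and 7.16 degrees, less where a joint would pass 70% of its speed; a pose out of reach is approached as far as the arm can. A call with a gripper value outside its range is refused whole. "claw" is the opening in per cent of the stroke, from 0 (shut) to 100 (fully open), set as the call begins (left out, the last holds). The fingers move at their own pace and stop on an object; "newtons" is the grip in N (left out, the last holds). Time passes only in rows, so rows that repeat a pose let the fingers close. It gives the time, the measured TCP pose, the force, the opening and the grip force at its end, in the units of the state.
- status.get_state(): the state, without advancing time (a new reading comes with each control period).
- vision.read_camera(name): name is "scene" or "side" or "wrist"; returns a dict with "image" (400x640x3 uint8, blue, green, red), "camera_matrix" (3x3 intrinsics, pixels), "dist_coeffs" ([k1, k2, p1, p2, k3] as OpenCV has them; the pictures are not rectified), "camera_from_world" (4x4, takes a point from world to camera coordinates). Camera axes: x right, y down, z forward; pixel columns grow to the right and rows downward; lengths in m; the calibration is good to about 2 mm. A picture is of the moment at which its call begins. There is no depth.
- job.hand_in(): hands the job in; it is judged then, once.
The state is a dict: "clock": time; "joint_pos": joint angles; "qvel": joint speeds; "tau": joint torques, N m; "tcp_pos": TCP position; "orientation": TCP orientation; "wrist_force": force on the tool from outside, world axes, zero at the start; "ft_torque": the same for the moment, N m; "finger_gap": finger opening in m; "grip_force": force on a finger pad.
Only numpy, scipy, OpenCV 4.12 (cv2) and the standard library are available. Lean on these libraries where they do the work, as an engineer would, in place of code of your own. Each camera call takes 0.05 s, during which the arm holds its last target. There are 200 camera calls.

TASK

The soak bath's lid paddle is blocked by its sliding transport lock: hold the lock's thumb button down while you slide the lock away from the paddle, and stop where it clicks into the catch, its button sprung fully up again. Then press the paddle all the way down so that the lid stands right up, and ease it back up without letting the lid slam, leaving the lid shut and the lock latched open. Do not force the button, and leave the other things on the bench where they are.

Things in the scene. Friction and masses are not known exactly. Their poses are not given: they have to be found in the camera images.
- bath: Stainless soak bath fixed to the bench. Origin on the bench top under the middle of the mechanism. x points from the mechanism to the tank, y runs along the lock's rail the way the lock opens, z up. Base plate x -130..210 mm, y +-165, 12 thick; tank x 30..210, y +-160, rim 140 mm high, flat lid hinged on its far edge (x 213, height 142).
- lock (a joint): Sliding transport lock, in m: 0 locked (start), grows along bath +y, end stop 0.115. Aluminium carriage 50 mm (x) by 84 mm (y) on a low rail. Its tongue reaches under the paddle and clears it above 0.045. Slides with 2 to 4 N, but only while the thumb button is over 6 mm down; at the locked end and at the catch a tooth under the button holds it.
- well (a point): On the lock: middle of the well between two upright cheeks at its y ends (each 14 mm thick, 102 mm high above the bench, 50 mm wide in x; 56 mm apart, well open at the sides and above). The button is the well's floor; the point is at the height of its top when up, 76 mm above the bench. At bath (-50, -5) mm when locked. Axes as the bath's.
- latch_bar (a point): Steel latch bar by the rail, 57 mm high, x -116..-79 mm of the bath; point above its locked notch. A 2nd 12 mm notch, the catch, with a screw either side, is at 0.058 to 0.088 of joint lock: differs each time, not reported. Between notches the let-go button stays 6 mm down, its tooth rubbing under the bar as it slides on; at the catch it springs up and the lock stops dead.
- thumb (a joint): Thumb button in the floor of the lock's well, in m: 0 fully up, 0.010 fully down. Black pad 42 mm (x) by 46 mm (y). Spring 3 N at the top, 8 N at the bottom; its tooth leaves the notch at 0.006. Below 0.002 = latched in a notch.
- thumb_top (a point): Centre of the thumb button's top face; it goes down with the button.
- paddle (a joint): Lid paddle, in rad: 0 at rest (level), 0.42 fully down. Lever 140 mm long pointing to bath -x from a hinge at bath (25, -90) mm, height 85 mm; grey plastic pad 55 mm (x) by 60 mm (y) at its end. 6 to 11 N at the pad works it. With the lock's tongue under it, it moves no more than about 0.08 rad.
- paddle_pad (a point): Top of the paddle's grey plastic pad, 115 mm from the hinge, 90 mm above the bench at rest; goes down about 47 mm in an arc about the hinge.
- lid (a joint): Lid angle in rad: 0 shut, about 1.26 fully up. Linked to the paddle: 3 times its angle; the lid's weight brings both back.
- portafilter_a_c (a point): Bystander: portafilter, steel bowl of 70 mm with a black handle, 220 mm long, 45 mm high; middle of it.
- portafilter_b_c (a point): Bystander: a second such portafilter.
- tamper_c (a point): Bystander: steel tamper, 58 mm foot, 87 mm high; its middle.
- pitcher_c (a point): Bystander: steel milk pitcher, 76 mm wide, 95 mm high; its middle.
- basket_c (a point): Bystander: steel filter basket, 68 mm wide, 26 mm high; its middle.
- cup_c (a point): Bystander: white cup, 74 mm wide, 60 mm high; its middle.
- meter_c (a point): Bystander: black handheld meter, 140 x 70 x 26 mm; its middle.
- brush_grip (a point): Bystander: cleaning brush lying flat; its handle.

How it is judged:
By the outcome, as a careful person would: the job done as asked, in the order asked, and still so for the second after the job is handed in, with the robot touching nothing.
It also fails if it takes over 58 s, if anything falls off the work surface, if the arm or the gripper's body presses on something with over 40 N, if the wrist force passes 120 N, or if a joint passes its speed limit or range.

## Working session

There is one attempt and no reset: what is moved stays moved. The work goes in short steps, Python scripts to look and compute and a tool call to move; the robot and the scene stay as the last step left them, time stands still between calls to the robot, and variables do not carry over. Pictures are saved under pics/ and viewed, at most 10 in all, crops included, and the job is handed in when it is done.

Besides the shell and the picture viewer there is one more tool, called after "Call:" as name(argument=value, ...), one argument or row to a line, values as JSON. apply_moves: Moves the arm, as the interface text tells. Its arguments: {"type":"object","properties":{"moves":{"type":"array","items":{"type":"number"}},"claw":{"type":"number"},"newtons":{"type":"number"}},"required":["moves"]}

```bash
mkdir -p pics
cat > h.py <<'E'
import numpy as np, cv2, json
from workcell import status, vision, job
def shot(n,f=None):
    r=vision.read_camera(n)
    if f: cv2.imwrite('pics/'+f,r['image'])
    return r
def ray(r,uv):
    p=cv2.undistortPoints(np.array([[uv]],float),np.array(r['camera_matrix']),np.array(r['dist_coeffs']))[0,0]
    T=np.array(r['camera_from_world']);R=T[:3,:3]
    return -R.T@T[:3,3], R.T@np.array([p[0],p[1],1.])
def onz(r,uv,z):
    c,d=ray(r,uv); return c+d*(z-c[2])/d[2]
def px(r,P):
    T=np.array(r['camera_from_world'])
    return cv2.projectPoints(np.array(P,float).reshape(-1,3),cv2.Rodrigues(T[:3,:3])[0],T[:3,3],np.array(r['camera_matrix']),np.array(r['dist_coeffs']))[0][:,0]
E
python3 - <<'E'
from h import *
a=shot('scene','a.png');b=shot('side','b.png')
import pickle;pickle.dump((a,b),open('v0.pkl','wb'))
print(status.get_state())
E
```

```text
{'clock': 0.1, 'joint_pos': array([-1.45161360e+00,  3.13927829e-01,  4.50868536e-02,  1.30359264e+00,
        1.40336957e-05,  1.43121222e+00]), 'qvel': array([-5.94827756e-04, -3.02873273e-03,  3.40443494e-03,  5.24012477e-06,
        1.38270972e-03, -8.01115812e-04]), 'tau': array([ 2.97005667e-03, -4.81726563e+01,  2.99244153e+01,  1.28189806e-02,
       -8.39461995e-05,  3.08669314e-06]), 'tcp_pos': array([ 0.14708653, -0.55541287,  0.23849424]), 'orientation': array([-8.18532020e-04,  9.91641304e-01,  1.29022690e-01,  1.53670925e-05]), 'wrist_force': array([-0.7137184,  1.4040192,  0.1892435]), 'ft_torque': array([0.05329254, 0.01000809, 0.0253836 ]), 'grip_force': 0.0, 'finger_gap': 0.0853243211076674}
```

View pics/a.png

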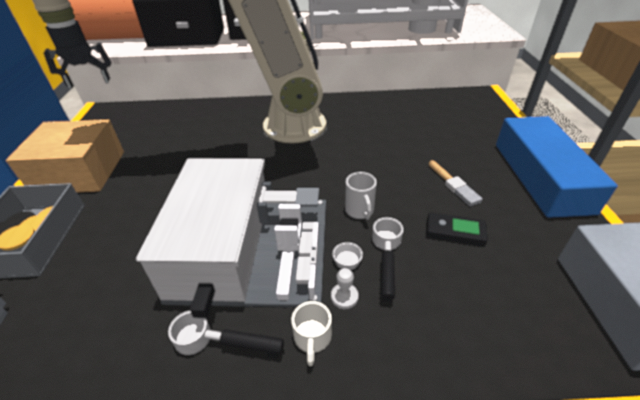

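View pics/b.png

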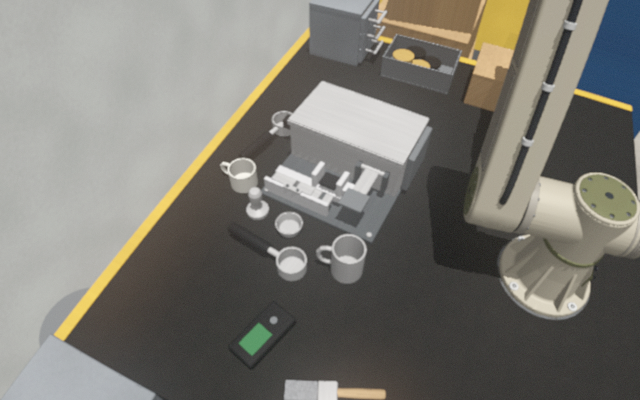

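The scene view shows the bath left of centre (lid about 150–265, 160–265), with the paddle pad near (307,195) and the lock near (290,225). In the side view the lock is near (330,180). I'll enlarge both.

Run:
```python
import pickle,cv2,numpy as np
a,b=pickle.load(open('v0.pkl','rb'))
A=cv2.resize(a['image'][150:310,140:340],None,fx=3.0,fy=3.0,interpolation=cv2.INTER_CUBIC)
B=cv2.resize(b['image'][80:245,255:440],None,fx=4,fy=3.5,interpolation=cv2.INTER_CUBIC)
cv2.imwrite('pics/c.png',A);cv2.imwrite('pics/d.png',cv2.resize(b['image'][80:245,250:440],None,fx=3.5,fy=3.5,interpolation=cv2.INTER_CUBIC))
```

```text
(no output)
```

View pics/c.png

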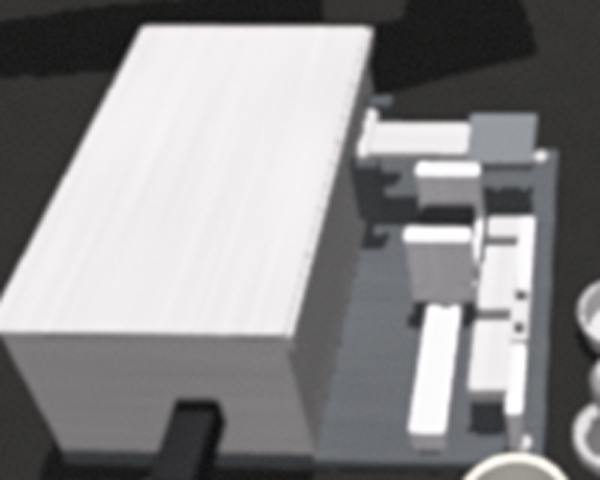

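View pics/d.png

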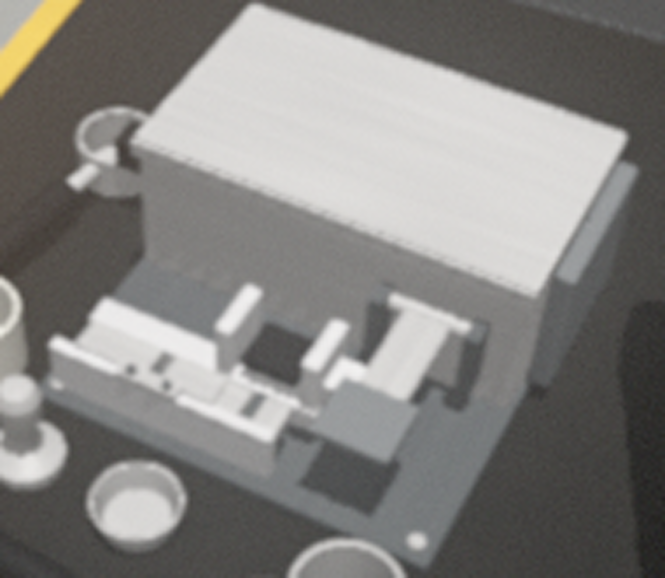

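The crop shows the paddle pad's corners, both lock cheeks, the latch bar and its two slits: the locked one at (500,240) and the catch at (492,315), between screws at (520,295) and (519,327). I'll fit the planar pose from these corners in both views.

```bash
cat > fit.py <<'E'
from h import *
import pickle
from scipy.optimize import least_squares
a,b=pickle.load(open('v0.pkl','rb'))
pad=[(-60,-120,90),(-115,-120,90),(-115,-60,90),(-60,-60,90)]
c1=[(-25,-47,102),(-75,-47,102),(-75,-33,102),(-25,-33,102)]
c2=[(-25,23,102),(-75,23,102),(-75,37,102),(-25,37,102)]
P=np.array(pad+c1+c2)/1e3
UA=np.array([(472,113),(537,113),(535,163),(469,162),(417,162),(480,162),(482,178),(416,177),(405,227),(470,228),(474,241),(404,241)])/3+[140,150]
UB=np.array([(418,400),(385,462),(312,428),(342,380),(349,322),(318,375),(302,370),(330,322),(262,290),(232,335),(217,325),(243,287)])/3.5+[250,80]
def W(q,P):
    c,s=np.cos(q[2]),np.sin(q[2]);P=np.atleast_2d(P)
    return np.c_[q[0]+c*P[:,0]-s*P[:,1],q[1]+s*P[:,0]+c*P[:,1],P[:,2]]
f=lambda q:np.r_[(px(a,W(q,P))-UA).ravel(),(px(b,W(q,P))-UB).ravel()]
if __name__=='__main__':
    r=least_squares(f,[.5,-.1,-1.57],loss='soft_l1');q=r.x
    print(q,np.round(f(q).reshape(-1,2),1).tolist())
    np.save('q.npy',q)
    def inv(w): d=w[:2]-q[:2];c,s=np.cos(q[2]),np.sin(q[2]);return np.round([1e3*(c*d[0]+s*d[1]),1e3*(-s*d[0]+c*d[1])],1)
    for n,u,z in [('lock',(500,240),.057),('catch',(492,315),.057),('s1',(520,295),.06),('s2',(519,327),.06)]:
        print(n,inv(onz(a,np.array(u)/3+[140,150],z)))
    for n,u,z in [('lock',(255,403),.057),('catch',(160,360),.057),('s1',(167,385),.06),('s2',(130,369),.06)]:
        print(n,inv(onz(b,np.array(u)/3.5+[250,80],z)))
    print('well',W(q,[-.05,-.005,.076]),'pad',W(q,[-.0875,-.09,.09]))
    for n,u,z in [('pitch',(361,182),.095),('cup',(312,313),.06),('tamper',(345,272),.08)]: print(n,onz(a,u,z),inv(onz(a,u,z)))
E
python3 fit.py
```

```text
[ 0.57145527 -0.05300427 -1.65404806] [[-0.4, -0.9], [-0.2, -0.8], [-0.5, -1.4], [-1.5, -1.2], [0.2, -1.4], [0.4, -1.2], [-0.7, -2.5], [-0.2, -2.3], [0.4, -1.8], [1.3, -1.9], [-0.6, -1.6], [-0.1, -1.9], [-0.2, 1.9], [-0.3, 0.2], [-2.2, 0.2], [-0.6, -1.6], [-0.8, 0.5], [-1.0, -1.1], [-1.5, -1.9], [-0.4, -1.5], [-0.7, -0.3], [-1.6, -0.3], [-2.3, 0.5], [-0.1, -1.4]]
lock [-90.5  -2.2]
catch [-89.5  73. ]
s1 [-109.2   56.2]
s2 [-110.    86.3]
lock [-88.1  -8. ]
catch [-86.3  72.3]
s1 [-106.4   54.5]
s2 [-106.4   85.8]
well [[ 0.57063037 -0.00276167  0.076     ]] pad [[0.48904309 0.04167668 0.09      ]]
pitch [0.45630957 0.17796717 0.095     ] [-220.6 -134. ]
cup [0.79700127 0.04357704 0.06      ] [-115.   216.7]
tamper [0.72073181 0.11305106 0.08      ] [-177.9  135. ]
```

Fit residuals are about 1–2 px. The well is at about (0.571, -0.003), the pad at about (0.489, 0.042), and the catch at about 0.075–0.08 of lock travel. Next I go above the well with the gripper shut and tool y along the rail.

Call:
apply_moves(
  moves=[8.5, 11, 0, 0, 0, 0.6, 8.5, 11, 0, 0, 0, 0.6, 8.5, 11, 0, 0, 0, 0.6, 8.5, 11, 0, 0, 0, 0.6, 8.5, 11, 0, 0, 0, 0.6, 8.5, 11, 0, 0, 0, 0.6, 8.5, 11, 0, 0, 0, 0.6, 8.5, 11, 0, 0, 0, 0.6, 16.94, 22.12, 0, 0, 0, 1.228, 16.94, 22.12, 0, 0, 0, 1.228, 16.94, 22.12, 0, 0, 0, 1.228, 16.94, 22.12, 0, 0, 0, 1.228, 16.94, 22.12, 0, 0, 0, 1.228, 16.94, 22.12, 0, 0, 0, 1.228, 16.94, 22.12, 0, 0, 0, 1.228, 16.94, 22.12, 0, 0, 0, 1.228, 16.94, 22.12, 0, 0, 0, 1.228, 16.94, 22.12, 0, 0, 0, 1.228, 16.94, 22.12, 0, 0, 0, 1.228, 16.94, 22.12, 0, 0, 0, 1.228],
  claw=0,
  newtons=40,
)

```text
clock: 1.77
tcp_pos: [0.5701, -0.0029, 0.2387]
orientation: [-0.0, 0.736, 0.677, -0.001]
wrist_force: [-0.0, 0.4, -0.5]
finger_gap: -0.0001
grip_force: 0.0
```

Run:
```python
from h import *
r=shot('wrist','w1.png');q=np.load('q.npy')
from fit import W,P
s=status.get_state();print(s['clock'],s['tcp_pos'],s['orientation'],s['wrist_force'],s['joint_pos'][5],s['finger_gap'])
im=r['image'].copy()
for u in px(r,W(q,P)): cv2.circle(im,tuple(int(x) for x in u),3,(0,0,255),1)
cv2.imwrite('pics/w1.png',im)
```

```text
1.8167 [ 0.56992235 -0.00341608  0.23895867] [-3.43850631e-04  7.36361334e-01  6.76588239e-01 -4.72290533e-04] [-0.44913926 -0.04231865  0.30843693] 1.5086830259414465 -0.00018300486026343794
```

View pics/w1.png

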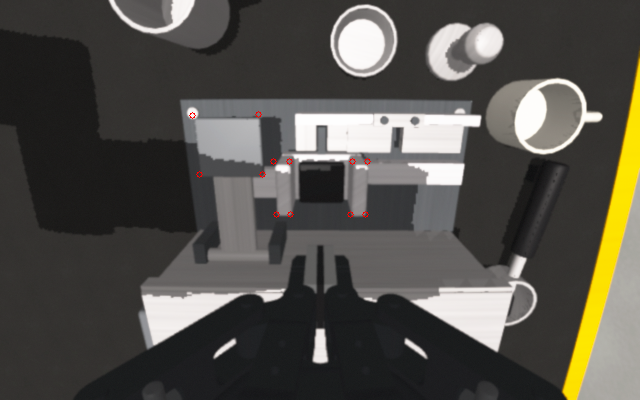

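The wrist view shows the predicted cheek and pad corners within about 3 px of the real ones; the well is at (321,185). So I descend.

Call:
apply_moves(
  moves=[0, 0, -1, 0, 0, 0, 0, 0, -2, 0, 0, 0, 0, 0, -3, 0, 0, 0, 0, 0, -4, 0, 0, 0, 0, 0, -4.6, 0, 0, 0, 0, 0, -5.2, 0, 0, 0, 0, 0, -5.6, 0, 0, 0, 0, 0, -5.9, 0, 0, 0, 0, 0, -5.9, 0, 0, 0, 0, 0, -5.9, 0, 0, 0],
)

```text
clock: 2.65
tcp_pos: [0.5706, -0.0034, 0.0922]
orientation: [0.0, 0.736, 0.676, 0.0]
wrist_force: [0.3, 0.1, -1.2]
finger_gap: -0.0
grip_force: 0.0
```

Call:
apply_moves(
  moves=[0, 0, -0.08, 0, 0, 0, 0, 0, -0.16, 0, 0, 0, 0, 0, -0.24, 0, 0, 0, 0, 0, -0.32, 0, 0, 0, 0, 0, -0.4, 0, 0, 0, 0, 0, -0.4, 0, 0, 0],
)

```text
clock: 3.15
tcp_pos: [0.571, -0.0029, 0.082]
orientation: [0.0, 0.736, 0.677, 0.0]
wrist_force: [0.6, 0.5, 4.0]
finger_gap: -0.0
grip_force: 1.8
```

Call:
apply_moves(
  moves=[0, 0, -0.08, 0, 0, 0, 0, 0, -0.16, 0, 0, 0, 0, 0, -0.22, 0, 0, 0, 0, 0, -0.25, 0, 0, 0, 0, 0, -0.25, 0, 0, 0, 0, 0, -0.25, 0, 0, 0],
)

```text
clock: 3.65
tcp_pos: [0.571, -0.0029, 0.0761]
orientation: [0.0, 0.736, 0.677, 0.0]
wrist_force: [-0.4, 0.4, 6.6]
finger_gap: 0.0003
grip_force: 3.2
```

Call:
apply_moves(
  moves=[0.1, -0.008, 0, 0, 0, 0, 0.2, -0.017, 0, 0, 0, 0, 0.3, -0.025, 0, 0, 0, 0, 0.4, -0.033, 0, 0, 0, 0, 0.5, -0.042, 0, 0, 0, 0, 0.6, -0.05, 0, 0, 0, 0, 0.7, -0.058, 0, 0, 0, 0, 0.8, -0.067, 0, 0, 0, 0, 0.8, -0.067, 0, 0, 0, 0],
)

```text
clock: 4.4
tcp_pos: [0.5911, -0.0046, 0.076]
orientation: [0.0, 0.736, 0.677, 0.0]
wrist_force: [-1.2, -0.3, 6.6]
finger_gap: -0.0001
grip_force: 3.3
```

Run:
```python
from h import *
s=status.get_state();print(s['clock'],s['tcp_pos'],s['wrist_force'])
r=shot('wrist')['image'];b=shot('side')['image']
cv2.imwrite('pics/w2.png',np.hstack([cv2.resize(r[80:330,160:500],(400,300)),cv2.resize(b[100:240,260:440],(400,300))]))
```

```text
4.4 [ 0.59110365 -0.00461302  0.07600121] [-1.17151371 -0.25362509  6.61698392]
```

View pics/w2.png

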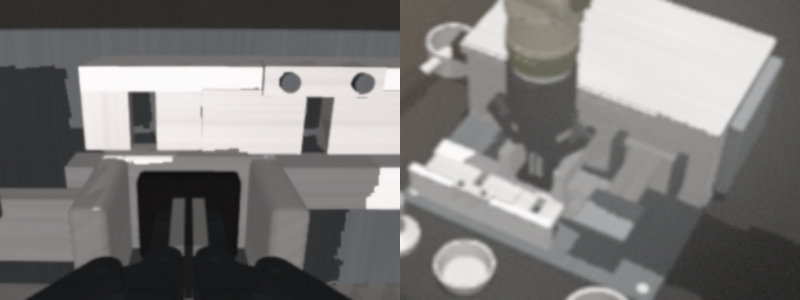

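The fingers are still centred in the well (px 188), and the locked notch is now behind at px 143, so the lock has been carried along about 20 mm. The catch slit is at px 320, giving roughly 0.077. I continue to about 0.055 with the button held, then let go and push on the cheek.

Call:
apply_moves(
  moves=[0.15, -0.012, 0, 0, 0, 0, 0.3, -0.025, 0, 0, 0, 0, 0.45, -0.037, 0, 0, 0, 0, 0.6, -0.05, 0, 0, 0, 0, 0.75, -0.062, 0, 0, 0, 0, 0.9, -0.075, 0, 0, 0, 0, 1.05, -0.087, 0, 0, 0, 0, 1.2, -0.1, 0, 0, 0, 0, 1.3, -0.108, 0, 0, 0, 0, 1.4, -0.117, 0, 0, 0, 0, 1.4, -0.117, 0, 0, 0, 0, 1.4, -0.117, 0.15, 0, 0, 0, 1.4, -0.117, 0.35, 0, 0, 0, 1.4, -0.117, 0.55, 0, 0, 0, 1.4, -0.117, 0.55, 0, 0, 0],
)

```text
clock: 5.75
tcp_pos: [0.626, -0.0075, 0.0901]
orientation: [0.0, 0.736, 0.677, 0.0]
wrist_force: [-0.1, 0.6, -0.3]
finger_gap: -0.0
grip_force: 0.0
```

Call:
apply_moves(
  moves=[0.1, -0.008, 0, 0, 0, 0, 0.2, -0.017, 0, 0, 0, 0, 0.3, -0.025, 0, 0, 0, 0, 0.38, -0.032, 0, 0, 0, 0, 0.46, -0.038, 0, 0, 0, 0, 0.54, -0.045, 0, 0, 0, 0, 0.62, -0.052, 0, 0, 0, 0, 0.68, -0.056, 0, 0, 0, 0, 0.68, -0.056, 0, 0, 0, 0],
)

```text
clock: 6.5
tcp_pos: [0.6415, -0.0088, 0.0891]
orientation: [-0.001, 0.736, 0.677, -0.001]
wrist_force: [-4.6, 0.2, 2.7]
finger_gap: -0.0003
grip_force: 2.3
```

Call:
apply_moves(
  moves=[0.06, -0.005, 0, 0, 0, 0, 0.12, -0.01, 0, 0, 0, 0, 0.18, -0.015, 0, 0, 0, 0, 0.24, -0.02, 0, 0, 0, 0, 0.24, -0.02, 0, 0, 0, 0],
)

```text
clock: 6.92
tcp_pos: [0.6476, -0.0093, 0.0891]
orientation: [-0.001, 0.736, 0.677, -0.001]
wrist_force: [-4.5, 0.7, 3.3]
finger_gap: 0.0002
grip_force: 2.4
```

Call:
apply_moves(
  moves=[0.06, -0.005, 0, 0, 0, 0, 0.12, -0.01, 0, 0, 0, 0, 0.18, -0.015, 0, 0, 0, 0, 0.24, -0.02, 0, 0, 0, 0, 0.3, -0.025, 0, 0, 0, 0, 0.3, -0.025, 0, 0, 0, 0],
)

```text
clock: 7.42
tcp_pos: [0.6553, -0.01, 0.0891]
orientation: [-0.001, 0.736, 0.677, -0.001]
wrist_force: [-5.1, 0.5, 1.4]
finger_gap: -0.0001
grip_force: 2.5
```

Call:
apply_moves(
  moves=[0.05, -0.004, 0, 0, 0, 0, 0.1, -0.008, 0, 0, 0, 0, 0.14, -0.012, 0, 0, 0, 0, 0.14, -0.012, 0, 0, 0, 0],
)

```text
clock: 7.75
tcp_pos: [0.6594, -0.0103, 0.089]
orientation: [-0.0, 0.736, 0.677, -0.0]
wrist_force: [-2.6, 0.3, -0.3]
finger_gap: -0.0005
grip_force: 1.0
```

Call:
apply_moves(
  moves=[0.04, -0.003, 0, 0, 0, 0, 0.08, -0.007, 0, 0, 0, 0, 0.08, -0.007, 0, 0, 0, 0],
)

```text
clock: 8.0
tcp_pos: [0.662, -0.0105, 0.0891]
orientation: [0.0, 0.736, 0.677, 0.0]
wrist_force: [-2.1, -0.6, -1.7]
finger_gap: 0.0001
grip_force: 0.7
```

Call:
apply_moves(
  moves=[0.04, -0.003, 0, 0, 0, 0, 0.08, -0.007, 0, 0, 0, 0, 0.08, -0.007, 0, 0, 0, 0],
)

```text
clock: 8.25
tcp_pos: [0.6631, -0.0106, 0.0891]
orientation: [-0.0, 0.736, 0.677, -0.0]
wrist_force: [-4.2, -0.5, -0.8]
finger_gap: -0.0002
grip_force: 2.0
```

Call:
apply_moves(
  moves=[0.04, -0.003, 0, 0, 0, 0, 0.08, -0.007, 0, 0, 0, 0, 0.08, -0.007, 0, 0, 0, 0],
)

```text
clock: 8.5
tcp_pos: [0.6634, -0.0106, 0.0891]
orientation: [-0.002, 0.736, 0.677, -0.002]
wrist_force: [-9.1, -0.0, 2.6]
finger_gap: 0.0001
grip_force: 4.6
```

Run:
```python
from h import *
s=status.get_state();print(s['clock'],s['tcp_pos'],s['wrist_force'])
r=shot('wrist')['image']
cv2.imwrite('pics/w3.png',cv2.resize(r[60:310,140:540],(800,500)))
```

```text
8.5 [ 0.66336349 -0.0106261   0.08906036] [-9.12074598 -0.03596419  2.5502363 ]
```

View pics/w3.png

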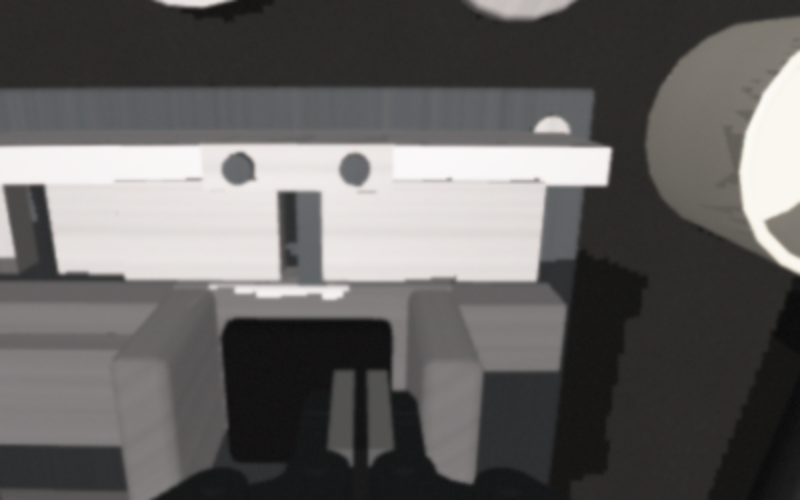

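The lock has stopped dead: force rose to 9 N with no travel. The grey tooth now stands in the catch slit at about (308,237), between the screws at (238,168) and (355,168), so it is latched at about 0.079. I back off, rise and go above the paddle pad.

Call:
apply_moves(
  moves=[-0.3, 0.025, 0, 0, 0, 0, -0.6, 0.05, 0, 0, 0, 0, -0.6, 0.05, 1, 0, 0, 0, -0.6, 0.05, 2, 0, 0, 0, -0.6, 0.05, 3, 0, 0, 0, -0.6, 0.05, 4, 0, 0, 0, -2, 0.5, 4, 0, 0, 0, -3.5, 1, 4, 0, 0, 0, -5, 1.5, 4, 0, 0, 0, -6.2, 1.9, 4, 0, 0, 0, -6.96, 2.03, 4, 0, 0, 0, -6.96, 2.03, 4, 0, 0, 0, -6.96, 2.03, 4, 0, 0, 0],
)

```text
clock: 9.63
tcp_pos: [0.4917, 0.0402, 0.1904]
orientation: [0.001, 0.736, 0.677, 0.001]
wrist_force: [0.9, 0.0, -0.7]
finger_gap: -0.0001
grip_force: 0.0
```

Run:
```python
from h import *
from fit import W
s=status.get_state();print(s['clock'],s['tcp_pos'],s['wrist_force'])
v=shot('wrist');r=v['image'];q=np.load('q.npy')
print(px(v,W(q,[[-.05,.073,.076],[-.0875,-.09,.09]])))
b=shot('side')['image']
cv2.imwrite('pics/w4.png',np.hstack([cv2.resize(r,(480,300)),cv2.resize(b[100:240,260:440],(320,300))]))
```

```text
9.6333 [0.49168727 0.04022609 0.19040151] [ 0.90324898  0.03444368 -0.6973211 ]
[[496.8630996  234.75808322]
 [315.89283386 200.71764315]]
```

View pics/w4.png

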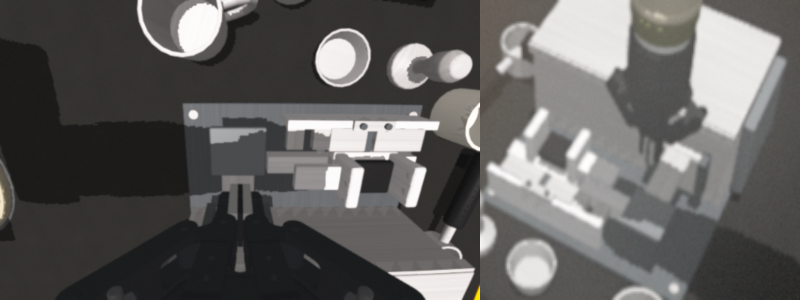

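The view shows the pad at about (239,151), directly ahead of the shut fingers, and the lock's well at about (378,180), clear of the paddle. I descend and press slowly.

Call:
apply_moves(
  moves=[0, 0, -0.8, 0, 0, 0, 0, 0, -1.6, 0, 0, 0, 0, 0, -2.4, 0, 0, 0, 0, 0, -3, 0, 0, 0, 0, 0, -3.4, 0, 0, 0, 0, 0, -3.6, 0, 0, 0, 0, 0, -3.7, 0, 0, 0, 0, 0, -3.8, 0, 0, 0, 0, 0, -3.9, 0, 0, 0, 0, 0, -3.9, 0, 0, 0],
)

```text
clock: 10.57
tcp_pos: [0.4921, 0.0397, 0.0928]
orientation: [0.0, 0.736, 0.677, 0.0]
wrist_force: [-3.9, -1.2, 6.3]
finger_gap: 0.0
grip_force: 3.6
```

Call:
apply_moves(
  moves=[0, 0, -0.08, 0, 0, 0, 0, 0, -0.16, 0, 0, 0, 0, 0, -0.24, 0, 0, 0, 0, 0, -0.32, 0, 0, 0, 0, 0, -0.4, 0, 0, 0, 0, 0, -0.4, 0, 0, 0],
)

```text
clock: 11.07
tcp_pos: [0.4922, 0.0394, 0.0829]
orientation: [0.001, 0.736, 0.677, -0.0]
wrist_force: [-4.8, -1.5, 7.0]
finger_gap: 0.0003
grip_force: 3.5
```

Call:
apply_moves(
  moves=[0, 0, -0.1, 0, 0, 0, 0, -0.02, -0.2, 0, 0, 0, 0, -0.04, -0.3, 0, 0, 0, 0, -0.06, -0.4, 0, 0, 0, 0, -0.08, -0.5, 0, 0, 0, 0, -0.1, -0.6, 0, 0, 0, 0, -0.1, -0.6, 0, 0, 0],
)

```text
clock: 11.65
tcp_pos: [0.4923, 0.0371, 0.0676]
orientation: [0.001, 0.736, 0.677, 0.0]
wrist_force: [-4.0, 0.1, 7.5]
finger_gap: -0.0001
grip_force: 3.2
```

Call:
apply_moves(
  moves=[0, -0.03, -0.1, 0, 0, 0, 0, -0.06, -0.2, 0, 0, 0, 0, -0.09, -0.3, 0, 0, 0, 0, -0.12, -0.4, 0, 0, 0, 0, -0.14, -0.48, 0, 0, 0, 0, -0.14, -0.48, 0, 0, 0],
)

```text
clock: 12.15
tcp_pos: [0.4922, 0.0338, 0.0546]
orientation: [0.0, 0.736, 0.677, 0.0]
wrist_force: [0.4, 0.2, -1.2]
finger_gap: 0.0001
grip_force: 0.0
```

Call:
apply_moves(
  moves=[0, 0, -0.06, 0, 0, 0, 0, 0, -0.12, 0, 0, 0, 0, 0, -0.12, 0, 0, 0],
)

```text
clock: 12.4
tcp_pos: [0.4926, 0.0337, 0.0534]
orientation: [0.001, 0.736, 0.677, 0.001]
wrist_force: [-4.3, -0.6, 14.0]
finger_gap: 0.0
grip_force: 6.3
```

Call:
apply_moves(
  moves=[0, 0, -0.06, 0, 0, 0, 0, 0, -0.12, 0, 0, 0, 0, 0, -0.12, 0, 0, 0, 0, 0, -0.12, 0, 0, 0],
)

```text
clock: 12.73
tcp_pos: [0.4927, 0.0336, 0.0527]
orientation: [0.002, 0.736, 0.677, 0.001]
wrist_force: [-10.2, 0.1, 34.7]
finger_gap: -0.0003
grip_force: 15.8
```

Run:
```python
from h import *
s=status.get_state();print(s['clock'],s['tcp_pos'],s['wrist_force'])
r=shot('scene')['image'];b=shot('side')['image']
cv2.imwrite('pics/w5.png',np.hstack([cv2.resize(r[60:310,90:390],(400,333)),cv2.resize(b[20:240,210:470],(394,333))]))
```

```text
12.7333 [0.49274524 0.03362759 0.05274394] [-10.20253697   0.1281054   34.69840382]
```

View pics/w5.png

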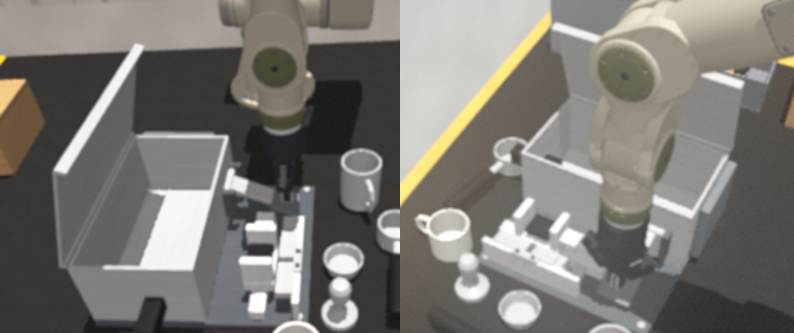

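The lid stands fully up in both views, and the 35 N with no travel shows the paddle is on its stop. I ease it back slowly.

Call:
apply_moves(
  moves=[0, 0, 0.08, 0, 0, 0, 0, 0, 0.16, 0, 0, 0, 0, 0, 0.24, 0, 0, 0, 0, 0.01, 0.3, 0, 0, 0, 0, 0.03, 0.36, 0, 0, 0, 0, 0.05, 0.42, 0, 0, 0, 0, 0.07, 0.48, 0, 0, 0, 0, 0.08, 0.54, 0, 0, 0, 0, 0.1, 0.6, 0, 0, 0, 0, 0.11, 0.66, 0, 0, 0, 0, 0.13, 0.72, 0, 0, 0, 0, 0.14, 0.78, 0, 0, 0, 0, 0.15, 0.84, 0, 0, 0, 0, 0.16, 0.9, 0, 0, 0, 0, 0.17, 0.96, 0, 0, 0, 0, 0.18, 1.02, 0, 0, 0, 0, 0.19, 1.08, 0, 0, 0, 0, 0.2, 1.14, 0, 0, 0, 0, 0.2, 1.2, 0, 0, 0, 0, 0.2, 1.26, 0, 0, 0],
)

```text
clock: 14.5
tcp_pos: [0.4922, 0.0394, 0.081]
orientation: [0.0, 0.736, 0.677, 0.001]
wrist_force: [2.2, 5.8, 6.0]
finger_gap: 0.0002
grip_force: 3.4
```

Call:
apply_moves(
  moves=[0, 0, 0.05, 0, 0, 0, 0, 0, 0.1, 0, 0, 0, 0, 0, 0.15, 0, 0, 0, 0, 0, 0.2, 0, 0, 0, 0, 0, 0.25, 0, 0, 0, 0, 0, 0.3, 0, 0, 0, 0, 0, 0.34, 0, 0, 0, 0, 0, 0.38, 0, 0, 0, 0, 0, 0.42, 0, 0, 0, 0, 0, 0.46, 0, 0, 0, 0, 0, 0.5, 0, 0, 0, 0, 0, 0.53, 0, 0, 0, 0, 0, 0.56, 0, 0, 0, 0, 0, 0.56, 0, 0, 0],
)

```text
clock: 15.67
tcp_pos: [0.4921, 0.0396, 0.0953]
orientation: [-0.0, 0.736, 0.677, 0.001]
wrist_force: [2.4, 6.1, 8.5]
finger_gap: 0.0002
grip_force: 4.0
```

Call:
apply_moves(
  moves=[0, 0, 0.03, 0, 0, 0, 0, 0, 0.06, 0, 0, 0, 0, 0, 0.09, 0, 0, 0, 0, 0, 0.12, 0, 0, 0, 0, 0, 0.15, 0, 0, 0, 0, 0, 0.18, 0, 0, 0, 0, 0, 0.22, 0, 0, 0, 0, 0, 0.26, 0, 0, 0, 0, 0, 0.3, 0, 0, 0, 0, 0, 0.35, 0, 0, 0, 0, 0, 0.35, 0, 0, 0],
)

```text
clock: 16.58
tcp_pos: [0.4916, 0.0388, 0.1031]
orientation: [0.0, 0.736, 0.677, -0.0]
wrist_force: [-0.5, 0.1, -1.5]
finger_gap: 0.0003
grip_force: 0.0
```

Call:
apply_moves(
  moves=[0, 0, 0.5, 0, 0, 0, 0, 0, 1.2, 0, 0, 0, 0, 0, 2, 0, 0, 0, 0, 0, 3, 0, 0, 0, 0, 0, 4, 0, 0, 0, 0, 0, 4.5, 0, 0, 0, 0, 0, 4.5, 0, 0, 0, 0, 0, 4.5, 0, 0, 0, 0, 0, 4.5, 0, 0, 0],
)

```text
clock: 17.33
tcp_pos: [0.4911, 0.0389, 0.2145]
orientation: [-0.0, 0.736, 0.677, -0.001]
wrist_force: [0.8, -0.8, 0.1]
finger_gap: 0.0
grip_force: 0.0
```

Run:
```python
from h import *
s=status.get_state();print(s['clock'],s['tcp_pos'],s['wrist_force'])
r=shot('wrist')['image'];b=shot('scene')['image']
cv2.imwrite('pics/w6.png',np.hstack([cv2.resize(r[80:330,180:580],(480,300)),cv2.resize(b[130:350,130:370],(320,300))]))
```

```text
17.3333 [0.49105284 0.038932   0.21453011] [ 0.75135812 -0.76170336  0.14494762]
```

View pics/w6.png

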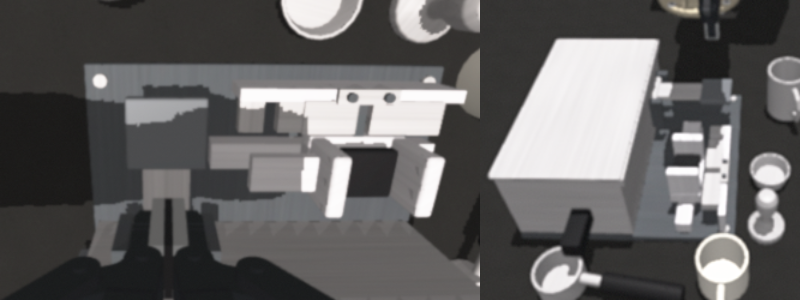

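The lid is shut, the paddle is level, and the lock's tooth sits in the catch slit at (365,120) between the screws. The bystanders in view have not moved, and the gripper is clear of everything.

```bash
python3 -c "
from workcell import job
print(job.hand_in())"
```

```text
the job is handed in; nothing more can be done
None
```

The job is handed in at about 17 s: the lock is in the catch at about 0.079 with its tooth up in the notch, the paddle was pressed until the lid stood fully up, and it was eased back so the lid is shut; the hardest press was 35 N, on the paddle at its stop.

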